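Shut the marked purge-gas valve in the bench valve box

ROBOT

A 6-joint arm with a two-finger parallel gripper is mounted at the origin on the work surface. World frame = base frame: x ahead of the robot, y to its left, z up, the work surface at z = 0. Lengths are in m, angles in degrees, forces in N, time in s.
With the tool pointing down it reaches from about 0.375 to 0.9 m from the base axis. Payload 3.1 kg.
Tool frame: the origin (TCP) lies on the centre line of the jaws, within the pads' length; the fingertips stand 19 mm ahead of it and the grasp point (between the pads) is the TCP; z points along the fingers, y is the direction in which the jaws open and shut (so a half turn about z gives the same grasp; the last joint's range is limited). The gripper opens to 87 mm and grips with 3 to 60 N. Pads are 19 mm wide; open, the fingers measure 117 mm over their backs; the gripper's body (75 mm by 190 mm) begins 51 mm behind the grasp point.
Start: joints at [53.887, 30.224, 82.088, -0, 67.689, -10.227], TCP at [0.273, 0.562, 0.215] pointing down, gripper open.
Joint ranges: [-176.69, 176.69], [-43.24, 126.21], [12.49, 139.97], [-82, 262], [0, 151.66], [-163.58, 163.58]. Speed limits (degrees/s): [159.86, 159.86, 180, 180, 180, 180].

INTERFACE

Orientations are given as a 3x3 rotation matrix whose columns are the frame's x, y, z axes.
In Python, from rig import bot gives the robot as it stands.
- The arm moves only by the tool carry_out, never from a script. Its argument "targets" is a list of rows, each a list of 6 numbers: the shift along the tool's x, y, z each as a share of 200 mm, from -1 to 1, then the turn, a rotation vector about the tool's x, y, z each as a share of pi/2 rad, from -1 to 1. In form: [[dx, dy, dz, ax, ay, az], ...]. A call has 1 to 20 rows; each row is the pose to reach, as a shift and turn from the pose measured when the call began, along the tool's axes at that moment; what a row does not reach only later rows make up. A row lasts 1/8 s, in which the tool goes at most 62.5 mm and 10.7 degrees, less where a joint would pass 70% of its speed; a pose out of reach is approached as far as the arm can. A call with a number of a shift or a turn outside -1 to 1 is refused whole. A call with a gripper value outside its range is refused whole. "jaw" is the gripper's target within -1 to 1 (fully open at 1, half-way at 0, shut at -1), set as the call begins (left out, the last holds). The fingers move at their own pace and stop on an object; the grip force is fixed at half the most. Time passes only in rows, so rows that repeat a pose let the fingers close. It gives the time, the measured TCP pose, the force and the opening at its end, in the units of the state.
- bot.read_state(): the state, without advancing time (a new reading comes with each control period).
- bot.capture(name): name is "scene" or "top"; returns the picture (384x512x3 uint8, blue, green, red); there is no depth.
- bot.camera_info(name): a dict with "camera_matrix" (3x3 intrinsics, pixels), "view" (4x4, takes a point from world to camera coordinates). Camera axes: x right, y down, z forward; pixel columns grow to the right and rows downward; lengths in m; the calibration is good to about 2 mm. A picture is of the moment at which its call begins. camera_info takes no time and is no camera call.
- bot.hand_in(): hands the job in, once; it reports no verdict.
The state is a dict: "time_s": time; "joint_positions": joint angles; "qvel": joint speeds; "tau": joint torques, N m; "position": TCP position; "tcp_rot": TCP orientation; "force": force on the tool from outside, world axes, zero at the start; "moment": the same for the moment, N m; "opening": opening from 0.0 (shut) to 1.0 (fully open).
Only numpy, scipy, OpenCV 4.12 (cv2) and the standard library are available. Lean on these libraries where they do the work, as an engineer would, in place of code of your own. Each camera call takes 0.05 s, during which the arm holds its last target.

TASK

In the low grey valve box on the bench, push the aluminium cover along its track to the other end of the box, so that the marked valve handle (the one with a round disc at its end) is uncovered. Then push that handle clockwise, as seen from above, until it is fully shut, square across its pipe, and leave the cover open. Only push with the fingers: do not lift the cover, and leave the other valve handle (plain straight bar) and the things around the box as they are.

Things in the scene. Friction and masses are not known exactly. Their poses are not given: they have to be found in the camera images.
- valve_box: Low open grey plastic box fixed to the bench, 158 (its x) by 362 (its y) by 72 mm tall; origin: centre of its underside, z up. Long walls 17 mm thick: a ledge with its top 64 mm up and a 5 mm rim outside it; end walls 6 mm. No wall between its halves; floor 8 mm up. Each half holds a valve on a copper pipe along the box's x, at most 30 mm up but for the valve stems and handles.
- cover: Flat loose aluminium cover, 142 (its x) by 165 (its y) by 5 mm, 0.3 to 0.6 kg, on the box's ledges, underside 64 mm above the bench; origin: centre of its underside, axes as the box's. A push of 2 to 6 N slides it along the box's y; the end walls let its centre go 92 mm either side of the box's centre. It starts over the half with the marked valve (either half); the other half is open.
- cover_fin (a point): Middle of the upright fin that stands across the cover's middle, 80 mm above the bench. The fin is 80 mm long (box's x), 12 mm thick (box's y) and stands 22 mm above the cover's upper face, its top 91 mm above the bench.
- marked: The marked valve (fixed brass body); origin on the bench level at the middle of its half of the box (82.5 mm to one side of the box's centre along the box's y), axes as the box's. Its handle's pivot is at (25, -10) mm from this origin.
- marked_handle (a joint): Marked handle's angle in rad: 0 = open, handle along the box's -x, in line with the pipe; grows clockwise seen from above to 1.571 = fully shut, at a stop, handle along the box's +y, across the pipe. Starts between 0 and 0.35. It stays where left; turning takes about 0.12 N m (3 N at 40 mm).
- marked_pivot (a point): Pivot of the marked handle, at the handle's mid-height, 48 mm above the bench; the frame turns with the handle, which lies along its own -x. Steel bar, 12 mm wide, 40 to 56 mm above the bench, ending in a round disc 26 mm across and as tall as the bar, its far edge 69 mm from the pivot.
- marked_tip (a point): Centre of the disc at the end of the marked handle, 56 mm from the pivot, 48 mm above the bench.
- plain: The other valve, in the half of the box that starts open; leave its handle alone. Origin and axes as for the marked valve.
- plain_tip (a point): Point on the other handle, a plain straight steel bar of the same section without disc, 66 mm long; the point lies 56 mm from its pivot.
- beaker: Bystander: a glass beaker, 68 mm across, 85 mm tall; origin at the centre of its underside. Leave it alone.
- jar: Bystander: an amber glass jar with white lid, 60 mm across, 75 mm tall; origin at the centre of its underside. Leave it alone.
- wrench: Bystander: a steel wrench lying flat, 160 mm long; origin at the middle of its length. Leave it alone.
- driver: Bystander: a screwdriver lying flat, 170 mm long; origin at the middle of its length. Leave it alone.
- dish: Bystander: a white ceramic bowl, 90 mm across, 30 mm tall; origin at the centre of its underside. Leave it alone.
- weight: Bystander: an upright steel cylinder, 36 mm across, 50 mm tall; origin at the centre of its underside. Leave it alone.
- filter_box: Bystander: a small cardboard box, 100 x 70 x 45 mm; origin at the centre of its underside. Leave it alone.
Mind the look-alikes: they are no part of the job. There is more than one size of the cover; the job needs the middle-sized.

How it is judged:
By the outcome, as a careful person would: the job done as asked, in the order asked, and still so for the second after the job is handed in, with the robot touching nothing.
It also fails if it takes over 48 s, if anything falls off the work surface, if the arm or the gripper's body presses on something with over 40 N, if the wrist force passes 120 N, or if a joint passes its speed limit or range.

## Working session

There is one attempt and no reset: what is moved stays moved. The work goes in short steps, Python scripts to look and compute and a tool call to move; the robot and the scene stay as the last step left them, time stands still between calls to the robot, and variables do not carry over. Pictures are saved under pics/ and viewed, and the job is handed in when it is done.

Besides the shell and the picture viewer there is one more tool, called as name(argument=value, ...), one argument or row to a line, values as JSON. carry_out: Moves the arm, as the interface text tells. Shift numbers are shares of 200 mm and turn numbers shares of pi/2 rad, none past 1 either way. Its arguments: {"type":"object","properties":{"targets":{"type":"array"},"jaw":{"type":"number"}},"required":["targets"]}

```bash
ls; mkdir -p pics
python3 - <<'E'
from rig import bot
import cv2
for n in("scene","top"):
    cv2.imwrite(f"pics/{n}0.png",bot.capture(n)); print(n,bot.camera_info(n))
print(bot.read_state())
E
```

```text
pics
scene {'camera_matrix': array([[371.51389956,   0.        , 254.60523019],
       [  0.        , 371.51389956, 195.75118674],
       [  0.        ,   0.        ,   1.        ]]), 'view': array([[-0.49761638,  0.86728549,  0.01392182,  0.15949394],
       [ 0.73851932,  0.43204398, -0.51761687, -0.38126838],
       [-0.45493644, -0.2472931 , -0.85549925,  1.33074715],
       [ 0.        ,  0.        ,  0.        ,  1.        ]])}
top {'camera_matrix': array([[363.78273609,   0.        , 252.2105769 ],
       [  0.        , 363.78273609, 192.05618004],
       [  0.        ,   0.        ,   1.        ]]), 'view': array([[-0.02359529, -0.99961153, -0.01483424,  0.12438923],
       [-0.98870329,  0.02552961, -0.14769581,  0.51924595],
       [ 0.14801714,  0.01118174, -0.98892158,  1.05612844],
       [ 0.        ,  0.        ,  0.        ,  1.        ]])}
{'time_s': 0.1, 'joint_positions': array([ 5.38881110e+01,  3.02753675e+01,  8.21487888e+01,  3.68300123e-04,
        6.76920064e+01, -1.02267737e+01]), 'qvel': array([ 0.0100721 , -0.12157368, -0.13260324,  0.06387959,  0.03783708,
       -0.0694531 ]), 'tau': array([-8.99327024e-04, -4.40986276e+01, -1.77149588e+01,  6.33983128e-02,
        5.33900689e-02, -5.18328079e-05]), 'position': array([0.27241097, 0.56174768, 0.21435242]), 'tcp_rot': array([[-8.99669937e-01,  4.36569084e-01, -1.19969357e-03],
       [ 4.36570579e-01,  8.99668527e-01, -1.63438319e-03],
       [ 3.65805376e-04, -1.99415634e-03, -9.99997945e-01]]), 'force': array([ 0.2712209 ,  1.44216609, -0.68036124]), 'moment': array([ 0.01913688, -0.02889283, -0.0060232 ]), 'opening': 0.9950423999177188}
```

View pics/scene0.png

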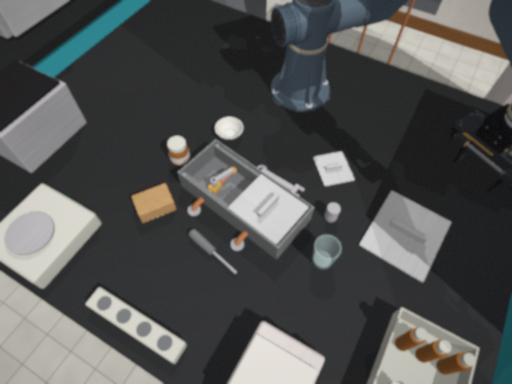

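View pics/top0.png

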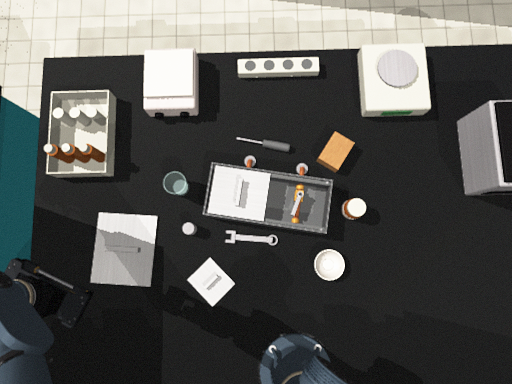

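Run:
```python
import cv2
a=cv2.imread("pics/top0.png")[150:250,190:350]; cv2.imwrite("pics/tc.png",cv2.resize(a,None,fx=5,fy=5,interpolation=cv2.INTER_CUBIC))
a=cv2.imread("pics/scene0.png")[130:265,165:325]; cv2.imwrite("pics/sc.png",cv2.resize(a,None,fx=4.4,fy=4.4,interpolation=cv2.INTER_CUBIC))
```

```text
(no output)
```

View pics/tc.png

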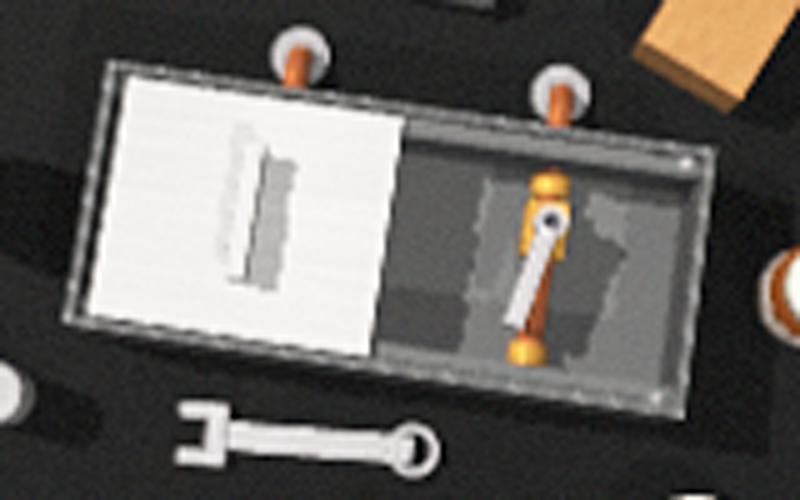

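View pics/sc.png

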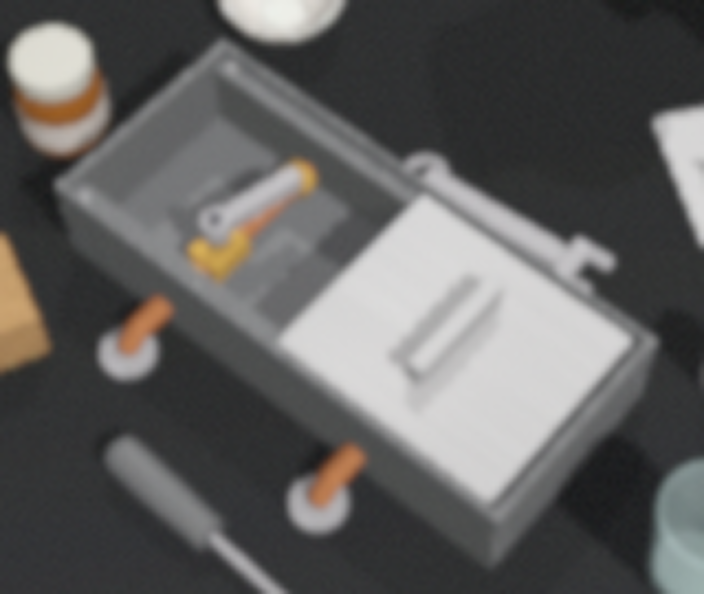

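```bash
cat > h.py <<'E'
import numpy as np
from rig import bot
def ray(n,px,z):
    c=bot.camera_info(n);K=c["camera_matrix"];V=c["view"];R=V[:3,:3];o=-R.T@V[:3,3]
    d=R.T@np.linalg.solve(K,[px[0],px[1],1]); return o+d*(z-o[2])/d[2]
def proj(n,p):
    c=bot.camera_info(n);q=c["view"]@np.r_[p,1];q=c["camera_matrix"]@q[:3];return q[:2]/q[2]
E
python3 - <<'E'
from h import *
np.set_printoptions(precision=4,suppress=True)
f=lambda u,v,s,ox,oy:((u+.5)/s-.5+ox,(v+.5)/s-.5+oy)
T=[f(u,v,5,190,150) for u,v in[(108,62),(716,148),(684,418),(64,322)]]
S=[f(u,v,4.4,165,130) for u,v in[(492,523),(60,185),(225,42),(656,342)]]
for n,L,in(("top",T),("scene",S)):
    P=np.array([ray(n,p,.072)for p in L]);print(n,P[:,:2].round(4).tolist(),"c",P.mean(0))
    for i in range(4):
        d=P[(i+1)%4]-P[i];print(np.linalg.norm(d[:2]),np.degrees(np.arctan2(d[1],d[0])))
# cover
C=[f(u,v,5,190,150) for u,v in[(126,76),(405,118),(372,356),(88,314)]]
P=np.array([ray("top",p,.069)for p in C]);print("cover",P,P.mean(0))
print("fin top",ray("top",f(248,200,5,190,150),.091))
print("plain pivot",ray("top",f(549,219,5,190,150),.056),"end",ray("top",f(515,325,5,190,150),.056))
E
```

```text
top [[0.6104, 0.2305], [0.5492, -0.1256], [0.3927, -0.0985], [0.4567, 0.2572]] c [0.5023 0.0659 0.072 ]
0.361318281628132 -99.75265794103439
0.15888065801031231 170.17853666059523
0.36134155975036 79.80072194237472
0.15606404972315693 -9.827220928028487
scene [[0.612, 0.2294], [0.5454, -0.1212], [0.3922, -0.0944], [0.4568, 0.2599]] c [0.5016 0.0684 0.072 ]
0.3568761144521096 -100.76789175870812
0.15552536650879367 170.0695567482775
0.3601606947625789 79.66192193970726
0.15821370202116627 -11.130518316208235
cover [[0.6024 0.2203 0.069 ]
 [0.5726 0.0556 0.069 ]
 [0.4328 0.0791 0.069 ]
 [0.4613 0.2436 0.069 ]] [0.5172 0.1496 0.069 ]
fin top [0.5225 0.1481 0.091 ]
plain pivot [ 0.5121 -0.0281  0.056 ] end [ 0.4498 -0.0056  0.056 ]
```

Candidates for the cover in the top view are the large loose plate (123,250), the small loose plate (211,282), and the middle one on the box (240,193). The crop shows the last on the ledges, 142x165 mm, so it is the one. The open half shows the plain handle at (297,200), so the marked valve is under the cover on the box's +y side.

carry_out(
  targets=[
    [-0.2,-0.12,0,0,0,0.08],
    [-0.5,-0.3,0,0,0,0.2],
    [-0.75,-0.46,0,0,0,0.3],
    [-0.98,-0.6,0,0,0,0.4],
    [-0.98,-0.6,0,0,0,0.4],
  ],
  jaw=-1,
)

```text
time_s: 0.72
position: [0.3984, 0.365, 0.2143]
tcp_rot: [[-0.466, 0.885, -0.002], [0.885, 0.466, -0.003], [-0.002, -0.003, -1.0]]
force: [-0.2, 1.1, 0.6]
opening: 0.513
```

```bash
cat >> h.py <<'E'
A=np.radians(-10.1);C0=np.array([.502,.067]);bx=np.array([np.cos(A),np.sin(A)]);by=np.array([-bx[1],bx[0]])
def st():
    s=bot.read_state();R=s["tcp_rot"];p=s["position"];d=p[:2]-C0
    print("t",s["time_s"],"p",p.round(4),"boxxy",round(d@bx,4),round(d@by,4),"xang",np.degrees(np.arctan2(R[1,0],R[0,0])).round(2),"F",s["force"].round(1),"open",round(s["opening"],2),"j",s["joint_positions"].round(0))
    return s
def go(x,y,z,ang=79.9):
    "shares to box-frame x,y, height z, tool x at ang"
    s=st();R=s["tcp_rot"];w=np.r_[C0+x*bx+y*by,z]
    a=np.radians(ang);G=np.array([[np.cos(a),np.sin(a),0],[np.sin(a),-np.cos(a),0],[0,0,-1]]).T
    G=np.column_stack([[np.cos(a),np.sin(a),0],[np.sin(a),-np.cos(a),0],[0,0,-1]])
    import cv2
    print("shares",(R.T@(w-s["position"])/.2).round(3),(cv2.Rodrigues(R.T@G)[0].ravel()/(np.pi/2)).round(3))
E
python3 -c "
from h import *
go(0,.112,.15)"
```

```text
t 0.725 p [0.3984 0.365  0.2143] boxxy -0.1543 0.2752 xang 117.75 F [-0.2  1.1  0.6] open 0.51 j [31. 24. 94. -0. 62.  3.]
shares [-1.117  0.109  0.323] [-0.001  0.002  0.421]
```

carry_out(
  targets=[
    [-0.25,0.03,0.05,0,0,0.1],
    [-0.5,0.05,0.15,0,0,0.2],
    [-0.75,0.08,0.22,0,0,0.3],
    [-1.0,0.1,0.28,0,0,0.42],
    [-1.0,0.1,0.28,0,0,0.42],
  ],
)

```text
time_s: 1.35
position: [0.5104, 0.1955, 0.1574]
tcp_rot: [[0.178, 0.984, -0.003], [0.984, -0.178, -0.003], [-0.003, -0.002, -1.0]]
force: [-0.4, 0.7, -0.2]
opening: 0.015
```

```bash
python3 -c "
from h import *
go(0,.114,.15)
go(0,.114,.095)"
```

```text
t 1.35 p [0.5104 0.1955 0.1574] boxxy -0.0143 0.128 xang 79.77 F [-0.4  0.7 -0.2] open 0.02 j [ 9. 29. 97. -0. 55. 20.]
shares [-0.07   0.072  0.037] [-0.001  0.002 -0.001]
t 1.35 p [0.5104 0.1955 0.1574] boxxy -0.0143 0.128 xang 79.77 F [-0.4  0.7 -0.2] open 0.02 j [ 9. 29. 97. -0. 55. 20.]
shares [-0.069  0.072  0.312] [-0.001  0.002 -0.001]
```

carry_out(
  targets=[
    [-0.07,0.07,0.1,0,0,0],
    [-0.07,0.07,0.2,0,0,0],
    [-0.07,0.07,0.31,0,0,0],
    [-0.07,0.07,0.31,0,0,0],
  ],
)

```text
time_s: 1.85
position: [0.5193, 0.1805, 0.0941]
tcp_rot: [[0.175, 0.985, -0.007], [0.985, -0.175, -0.003], [-0.004, -0.007, -1.0]]
force: [-0.6, -0.3, 0.2]
opening: 0.003
```

```bash
python3 -c "
from h import *
go(0,0,.095)
import cv2
for n in ('top','scene'): cv2.imwrite(f'pics/a_{n}.png',cv2.resize(bot.capture(n)[130:270,160:360],None,fx=4,fy=4))
"
```

```text
t 1.85 p [0.5193 0.1805 0.0941] boxxy -0.0029 0.1147 xang 79.95 F [-0.6 -0.3  0.2] open 0.0 j [ 8. 35. 99. -0. 47. 18.]
shares [-0.574  0.014 -0.002] [-0.004  0.003  0.001]
```

View pics/a_scene.png

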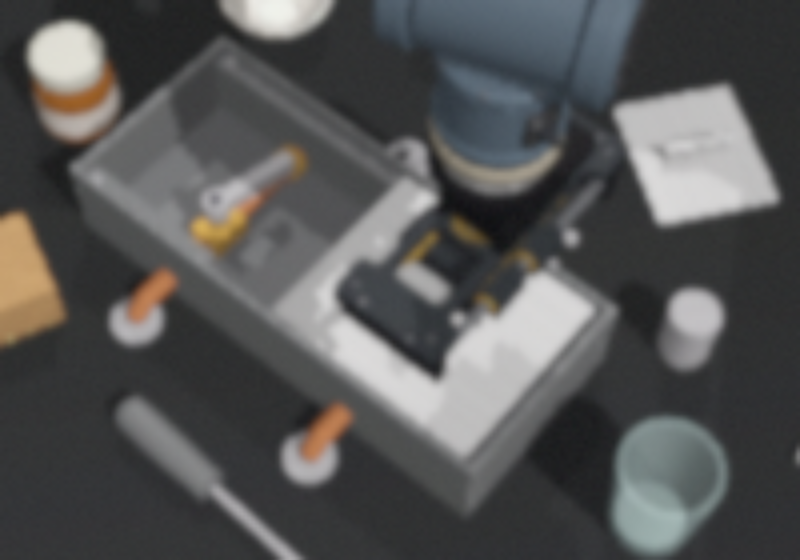

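carry_out(
  targets=[
    [-0.04,0,0,0,0,0],
    [-0.08,0.01,0,0,0,0],
    [-0.12,0.01,0,0,0,0],
    [-0.16,0.01,0,0,0,0],
    [-0.21,0.01,0,0,0,0],
    [-0.26,0.01,0,0,0,0],
    [-0.31,0.01,0,0,0,0],
    [-0.36,0.01,0,0,0,0],
    [-0.41,0.01,0,0,0,0],
    [-0.46,0.01,0,0,0,0],
  ],
)

```text
time_s: 3.2
position: [0.5069, 0.0887, 0.0961]
tcp_rot: [[0.175, 0.985, -0.003], [0.985, -0.175, -0.003], [-0.003, -0.002, -1.0]]
force: [-0.1, 0.8, 0.9]
opening: 0.004
```

```bash
python3 -c "
from h import *
go(0,-.0765,.095)
import cv2
for n in ('top','scene'): cv2.imwrite(f'pics/b_{n}.png',cv2.resize(bot.capture(n)[130:270,160:360],None,fx=4,fy=4))
"
```

```text
t 3.2 p [0.5069 0.0887 0.0961] boxxy 0.001 0.0223 xang 79.9 F [-0.1  0.8  0.9] open 0.0 j [ -2.  32. 104.  -0.  44.   8.]
shares [-0.494 -0.005  0.007] [-0.001  0.002  0.   ]
```

View pics/b_scene.png

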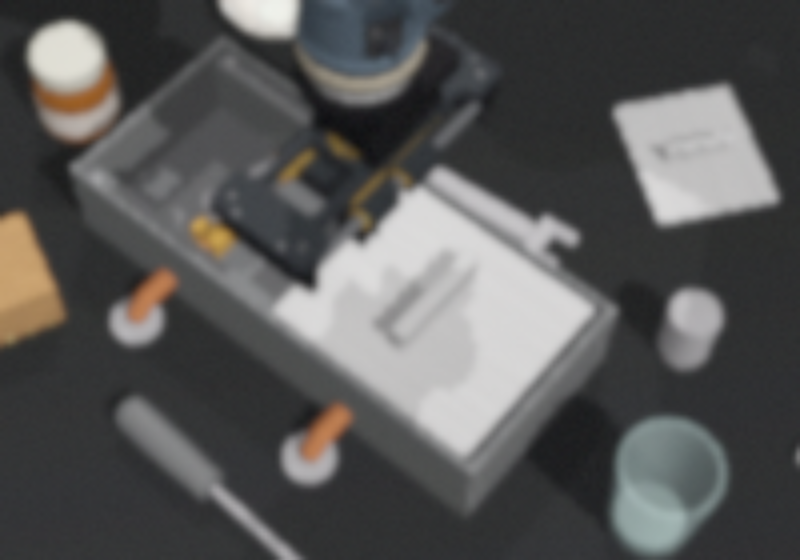

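Run:
```python
from h import *
import cv2
def P(n,x,y,z): return ((proj(n,np.r_[C0+x*bx+y*by,z])-[160,130]+.5)*4-.5).round(0)
for n in("scene","top"):
    print(n,"fin top c",P(n,0,.0835,.091),"TCP now",P(n,.001,.0223,.096),"tip now",P(n,.001,.0223,.077),"tip before",P(n,-.003,.1147,.075), "corners",[P(n,a*.079,b*.181,.072).tolist() for a,b in((1,1),(1,-1),(-1,-1),(-1,1))])
```

```text
scene fin top c [430. 291.] TCP now [358. 237.] tip now [358. 252.] tip before [468. 327.] corners [[470.0, 476.0], [68.0, 169.0], [221.0, 37.0], [616.0, 309.0]]
top fin top c [317. 248.] TCP now [402. 258.] tip now [401. 262.] tip before [275. 249.] corners [[205.0, 128.0], [692.0, 200.0], [666.0, 415.0], [168.0, 339.0]]
```

View pics/b_top.png

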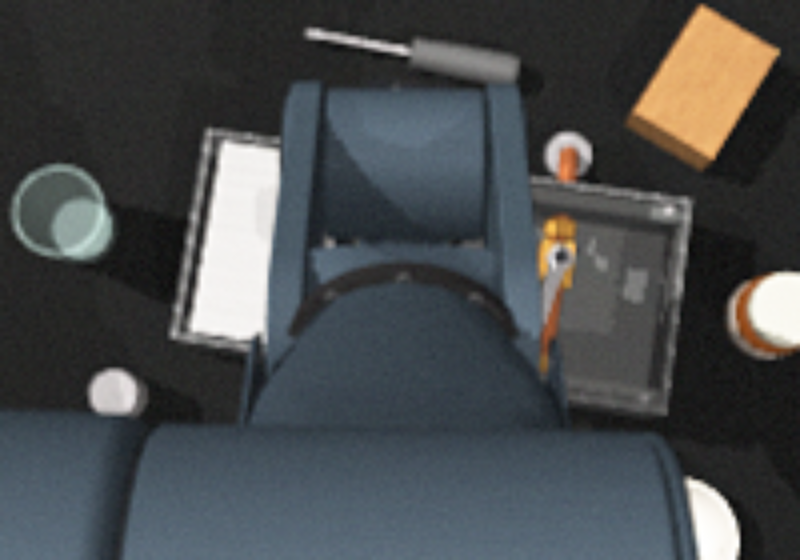

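View pics/a_top.png

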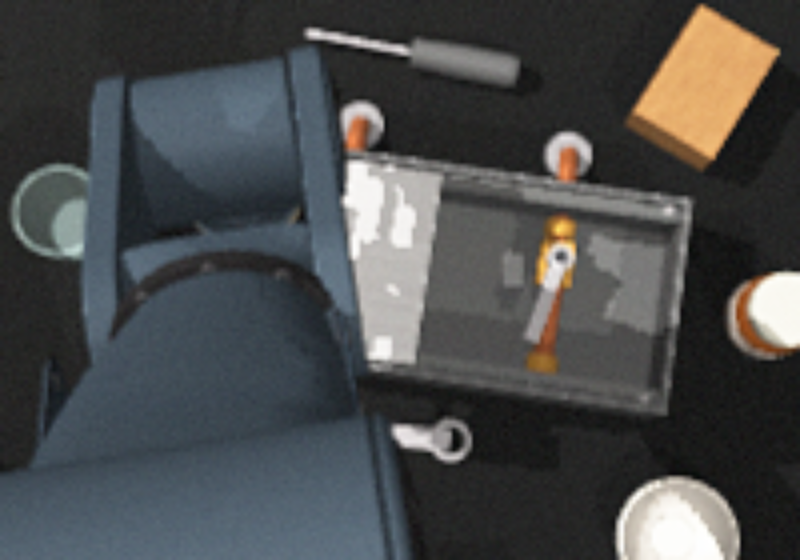

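Run:
```python
import cv2
from h import *
st()
a=bot.capture("scene")[150:220,200:300]; cv2.imwrite("pics/c.png",cv2.resize(a,None,fx=8,fy=8,interpolation=cv2.INTER_CUBIC))
def P(x,y,z): return ((proj("scene",np.r_[C0+x*bx+y*by,z])-[200,150]+.5)*8-.5).round(0)
for z in(.06,.07,.08,.09,.1,.15):print(z,P(0,.0223,z))
```

```text
t 3.3 p [0.5068 0.0884 0.0961] boxxy 0.001 0.022 xang 79.83 F [-0.2  0.1 -0.1] open 0.0 j [ -2.  32. 104.  -0.  44.   8.]
0.06 [399. 369.]
0.07 [399. 354.]
0.08 [399. 338.]
0.09 [399. 323.]
0.1 [399. 307.]
0.15 [400. 223.]
```

View pics/c.png

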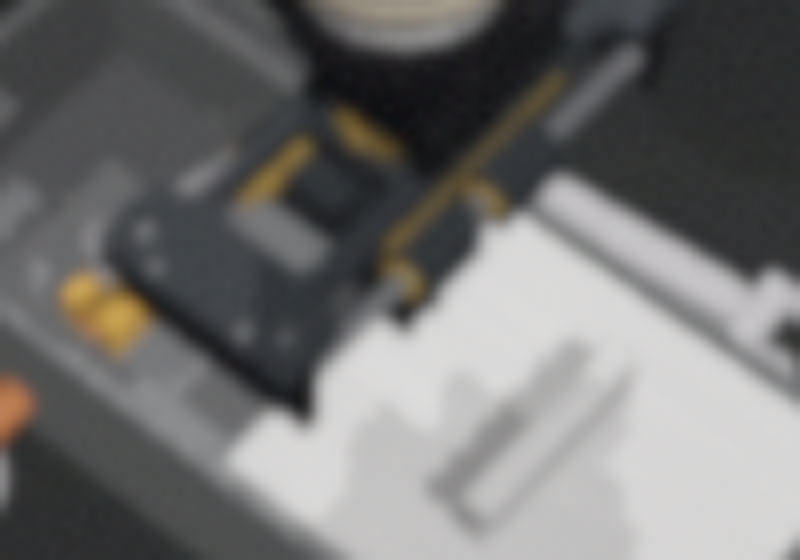

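```bash
python3 - <<'E'
from h import *
def P(x,y,z): return ((proj("scene",np.r_[C0+x*bx+y*by,z])-[200,150]+.5)*8-.5).round(0)
for z in(.147,.167):
  print(z,[P(a*.095,.0223+b*.0375,z).tolist() for a,b in((1,1),(1,-1),(-1,-1),(-1,1))])
for z in (.064,.069,.091):
  for y in(.0775,.0895):print("fin",z,y,P(.04,y,z),P(-.04,y,z))
print("cover -y edge",P(.071,.001,.069),P(-.071,.001,.069))
E
cd pics; python3 -c "
import cv2
a=cv2.imread('scene0.png')[150:220,220:320]; cv2.imwrite('c0.png',cv2.resize(a,None,fx=8,fy=8,interpolation=cv2.INTER_CUBIC))"
```

```text
0.147 [[291.0, 493.0], [111.0, 356.0], [497.0, -10.0], [673.0, 107.0]]
0.167 [[289.0, 460.0], [105.0, 322.0], [499.0, -47.0], [678.0, 71.0]]
fin 0.064 0.0775 [448. 533.] [597. 376.]
fin 0.064 0.0895 [475. 553.] [624. 395.]
fin 0.069 0.0775 [448. 526.] [598. 368.]
fin 0.069 0.0895 [476. 546.] [625. 388.]
fin 0.091 0.0775 [449. 494.] [601. 335.]
fin 0.091 0.0895 [477. 515.] [630. 354.]
cover -y edge [214. 457.] [483. 192.]
```

View pics/c0.png

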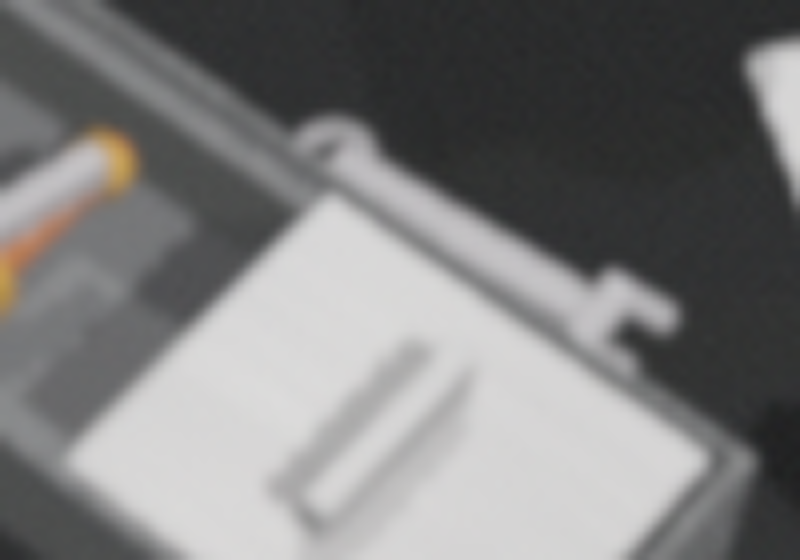

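The cover did not move: the fin is still at (430,300) in the 4x crop. The fingers passed over it with no force. The dark fingertip appears at a height of about 0.092–0.097, so the tips stand roughly level with the TCP when shut, not 19 mm ahead of it. I'll go back behind the fin and work lower, checking the contact by force.

carry_out(
  targets=[
    [0.05,0,-0.08,0,0,0],
    [0.2,0,-0.1,0,0,0],
    [0.34,0,-0.1,0,0,0],
    [0.47,0,-0.1,0,0,0],
    [0.47,0,-0.03,0,0,0],
    [0.47,0,0.03,0,0,0],
    [0.47,0,0.06,0,0,0],
    [0.47,0,0.06,0,0,0],
  ],
)

```text
time_s: 4.35
position: [0.5229, 0.1805, 0.0829]
tcp_rot: [[0.177, 0.984, -0.005], [0.984, -0.177, -0.003], [-0.004, -0.004, -1.0]]
force: [0.5, -0.0, -0.5]
opening: 0.005
```

Run:
```python
from h import *
go(0,.09,.08)
import cv2
a=bot.capture("scene")[150:220,220:320]; cv2.imwrite("pics/d.png",cv2.resize(a,None,fx=8,fy=8,interpolation=cv2.INTER_CUBIC))
```

```text
t 4.35 p [0.5229 0.1805 0.0829] boxxy 0.0007 0.1154 xang 79.78 F [ 0.5 -0.  -0.5] open 0.0 j [ 8. 36. 99. -0. 46. 18.]
shares [-0.127 -0.003  0.015] [-0.003  0.002 -0.001]
```

View pics/d.png

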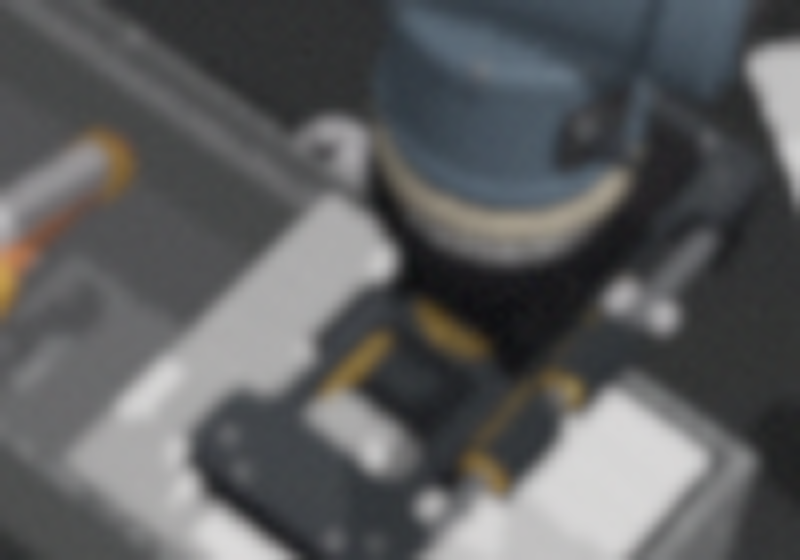

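carry_out(
  targets=[
    [-0.04,0,0,0,0,0],
    [-0.08,0,0,0,0,0],
    [-0.12,0,0,0,0,0],
    [-0.15,0,0,0,0,0],
  ],
)

```text
time_s: 4.9
position: [0.5187, 0.1509, 0.0841]
tcp_rot: [[0.178, 0.984, -0.002], [0.984, -0.178, -0.002], [-0.002, -0.001, -1.0]]
force: [-0.0, 2.7, 3.7]
opening: 0.004
```

Run:
```python
from h import *
go(0,0,.08)
import cv2
a=bot.capture("scene")[130:265,165:325]; cv2.imwrite("pics/e.png",cv2.resize(a,None,fx=4.4,fy=4.4,interpolation=cv2.INTER_CUBIC))
```

```text
t 4.9 p [0.5187 0.1509 0.0841] boxxy 0.0017 0.0855 xang 79.74 F [-0.   2.7  3.7] open 0.0 j [  4.  35. 101.  -0.  45.  15.]
shares [-0.427 -0.007  0.022] [-0.001  0.001 -0.002]
```

View pics/e.png

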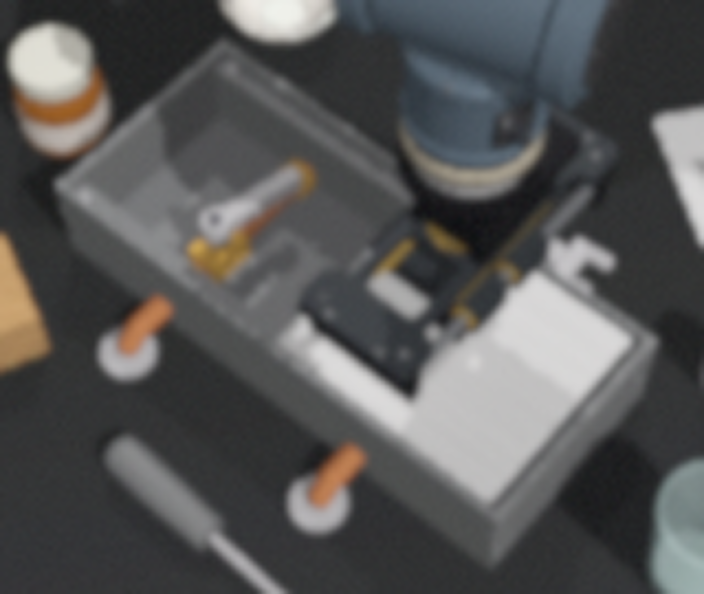

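carry_out(
  targets=[
    [0,0,-0.06,0,0,0],
    [0.08,0,-0.06,0,0,0],
    [0.16,0,-0.06,0,0,0],
    [0.16,0,0,0,0,0],
    [0.16,0,0.04,0,0,0],
    [0.16,0,0.065,0,0,0],
    [0.16,0,0.065,0,0,0],
  ],
)

```text
time_s: 5.82
position: [0.5236, 0.1814, 0.0702]
tcp_rot: [[0.179, 0.984, -0.004], [0.984, -0.179, -0.003], [-0.003, -0.003, -1.0]]
force: [0.8, -0.5, -1.1]
opening: 0.003
```

Run:
```python
from h import *
go(0,.1,.07)
```

```text
t 5.825 p [0.5236 0.1814 0.0702] boxxy 0.0012 0.1165 xang 79.71 F [ 0.8 -0.5 -1.1] open 0.0 j [ 8. 37. 99. -0. 44. 18.]
shares [-0.082 -0.006  0.001] [-0.002  0.002 -0.002]
```

No contact with the cover at TCP 0.070, which confirms the tips are short. Small push next.

carry_out(
  targets=[
    [-0.04,0,0,0,0,0],
    [-0.08,0,0,0,0,0],
    [-0.12,0,0,0,0,0],
    [-0.16,0,0,0,0,0],
    [-0.2,0,0,0,0,0],
  ],
)

```text
time_s: 6.45
position: [0.5165, 0.1416, 0.0704]
tcp_rot: [[0.179, 0.984, -0.004], [0.984, -0.179, -0.003], [-0.003, -0.003, -1.0]]
force: [-0.0, 2.0, -0.8]
opening: 0.004
```

Run:
```python
from h import *
go(0,-.05,.07)
import cv2
a=bot.capture("scene")[130:265,165:325]; cv2.imwrite("pics/f.png",cv2.resize(a,None,fx=4.4,fy=4.4,interpolation=cv2.INTER_CUBIC))
```

```text
t 6.45 p [0.5165 0.1416 0.0704] boxxy 0.0012 0.0759 xang 79.69 F [-0.   2.  -0.8] open 0.0 j [  3.  36. 102.  -0.  43.  14.]
shares [-0.63  -0.004  0.004] [-0.002  0.002 -0.002]
```

View pics/f.png

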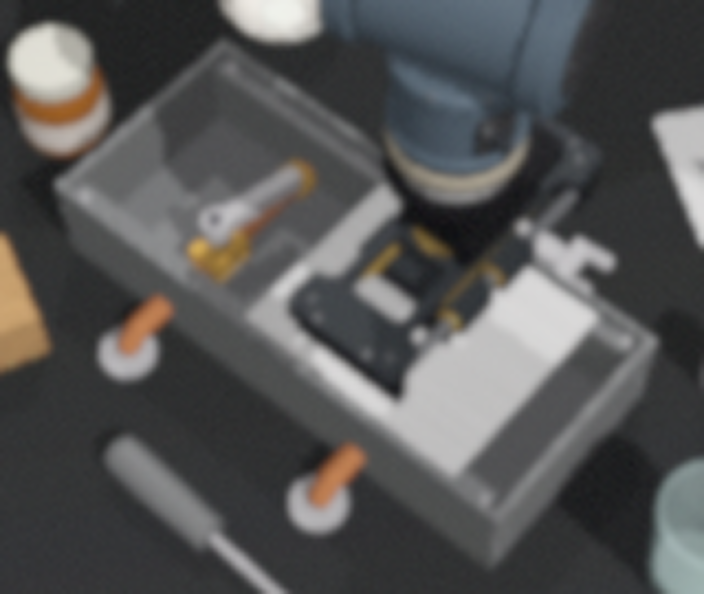

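carry_out(
  targets=[
    [-0.05,0,0,0,0,0],
    [-0.1,0,0,0,0,0],
    [-0.15,0,0,0,0,0],
    [-0.2,0,0,0,0,0],
    [-0.25,0,0,0,0,0],
    [-0.3,0,0,0,0,0],
    [-0.35,0,0,0,0,0],
    [-0.4,0,0,0,0,0],
    [-0.45,0,0,0,0,0],
    [-0.5,0,0,0,0,0],
    [-0.55,0,0,0,0,0],
    [-0.59,0,0,0,0,0],
    [-0.63,0,0,0,0,0],
    [-0.67,0,0,0,0,0],
    [-0.7,0,0,0,0,0],
    [-0.73,0,0,0,0,0],
  ],
)

```text
time_s: 8.5
position: [0.49, -0.0033, 0.071]
tcp_rot: [[0.179, 0.984, -0.004], [0.984, -0.179, -0.003], [-0.004, -0.004, -1.0]]
force: [-0.4, 0.8, -1.5]
opening: 0.004
```

Run:
```python
from h import *
go(0,-.08,.07)
import cv2
a=bot.capture("scene")[130:265,165:325]; cv2.imwrite("pics/g.png",cv2.resize(a,None,fx=4.4,fy=4.4,interpolation=cv2.INTER_CUBIC))
```

```text
t 8.5 p [ 0.49   -0.0033  0.071 ] boxxy 0.0005 -0.0714 xang 79.69 F [-0.4  0.8 -1.5] open 0.0 j [-13.  34. 108.  -0.  38.  -3.]
shares [-0.043 -0.002  0.005] [-0.002  0.003 -0.002]
```

View pics/g.png

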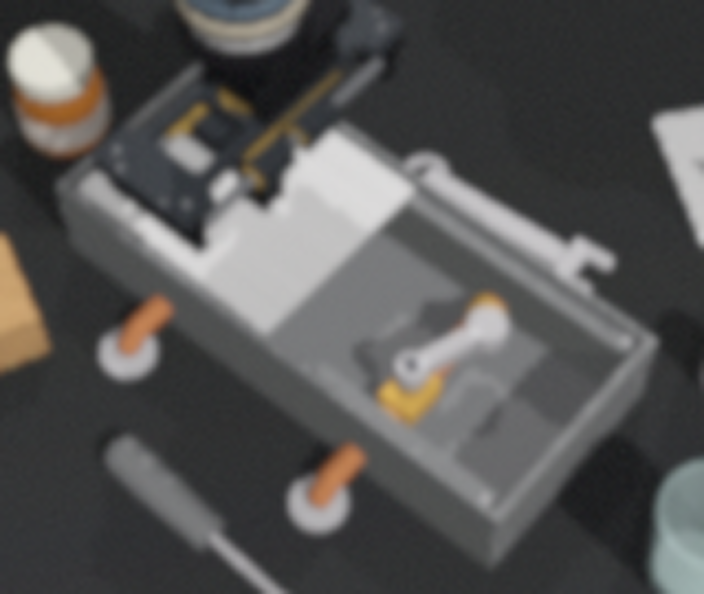

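carry_out(
  targets=[
    [-0.015,0,0,0,0,0],
    [-0.03,0,0,0,0,0],
    [-0.035,0,0,0,0,0],
    [-0.035,0,0,0,0,0],
  ],
)

```text
time_s: 9.05
position: [0.4881, -0.0079, 0.0711]
tcp_rot: [[0.181, 0.983, -0.005], [0.983, -0.181, 0.001], [-0.0, -0.005, -1.0]]
force: [2.4, 13.5, 0.7]
opening: 0.007
```

Run:
```python
from h import *
st()
f=lambda u,v:((u+.5)/4.4-.5+165,(v+.5)/4.4-.5+130)
for nm,p in(("pivot",f(411,366)),("disc",f(488,323))):
    q=ray("scene",p,.056);d=q[:2]-C0;print(nm,q.round(4),"box",(d@bx).round(4),(d@by).round(4))
```

```text
t 9.05 p [ 0.4881 -0.0079  0.0711] boxxy -0.0006 -0.0761 xang 79.55 F [ 2.4 13.5  0.7] open 0.01 j [-14.  34. 108.  -0.  38.  -4.]
pivot [0.5389 0.135  0.056 ] box 0.0244 0.0735
disc [0.4881 0.1615 0.056 ] box -0.0303 0.0906
```

Run:
```python
from h import *
for p in((175,183),(189,228)):
    q=ray("top",p,.085 if p[0]==175 else .05);d=q[:2]-C0;print("box",(d@bx).round(4),(d@by).round(4))
go(0,.0,.13)
def g(th,so,z,r=.055):
    t=np.radians(th);x=.025-r*np.cos(t)-so*np.sin(t);y=.073+r*np.sin(t)-so*np.cos(t);return x,y,z,79.9-th
print(g(10,.04,.1));go(*g(10,.04,.1))
```

```text
box -0.0019 0.2715
box -0.1233 0.2149
t 9.05 p [ 0.4881 -0.0079  0.0711] boxxy -0.0006 -0.0761 xang 79.55 F [ 2.4 13.5  0.7] open 0.01 j [-14.  34. 108.  -0.  38.  -4.]
shares [ 0.381 -0.001 -0.295] [-0.003  0.    -0.004]
(np.float64(-0.036110353522348655), np.float64(0.04315833965119285), 0.1, 69.9)
t 9.05 p [ 0.4881 -0.0079  0.0711] boxxy -0.0006 -0.0761 xang 79.55 F [ 2.4 13.5  0.7] open 0.01 j [-14.  34. 108.  -0.  38.  -4.]
shares [ 0.595 -0.182 -0.144] [-0.003  0.     0.107]
```

carry_out(
  targets=[
    [0.03,0,0,0,0,0],
    [0.06,0,-0.1,0,0,0],
    [0.2,-0.06,-0.28,0,0,0.03],
    [0.4,-0.12,-0.28,0,0,0.08],
    [0.595,-0.18,-0.25,0,0,0.107],
    [0.595,-0.18,-0.15,0,0,0.107],
    [0.595,-0.18,-0.15,0,0,0.107],
  ],
)

```text
time_s: 9.93
position: [0.4735, 0.1159, 0.1005]
tcp_rot: [[0.342, 0.94, -0.008], [0.94, -0.342, 0.0], [-0.003, -0.007, -1.0]]
force: [-0.8, 0.4, -0.1]
opening: 0.008
```

```bash
cat >> h.py <<'E'
def g(th,so,z,r=.055):
    t=np.radians(th);x=.025-r*np.cos(t)-so*np.sin(t);y=.073+r*np.sin(t)-so*np.cos(t);return x,y,z,79.9-th
E
python3 - <<'E'
from h import *
go(*g(10,.04,.038))
import cv2
a=bot.capture("scene")[130:265,165:325]; cv2.imwrite("pics/i.png",cv2.resize(a,None,fx=4.4,fy=4.4,interpolation=cv2.INTER_CUBIC))
E
```

```text
t 9.925 p [0.4735 0.1159 0.1005] boxxy -0.0366 0.0431 xang 70.01 F [-0.8  0.4 -0.1] open 0.01 j [  1.  31. 107.   0.  43.  21.]
shares [0.001 0.005 0.313] [-0.005  0.002  0.001]
```

View pics/i.png

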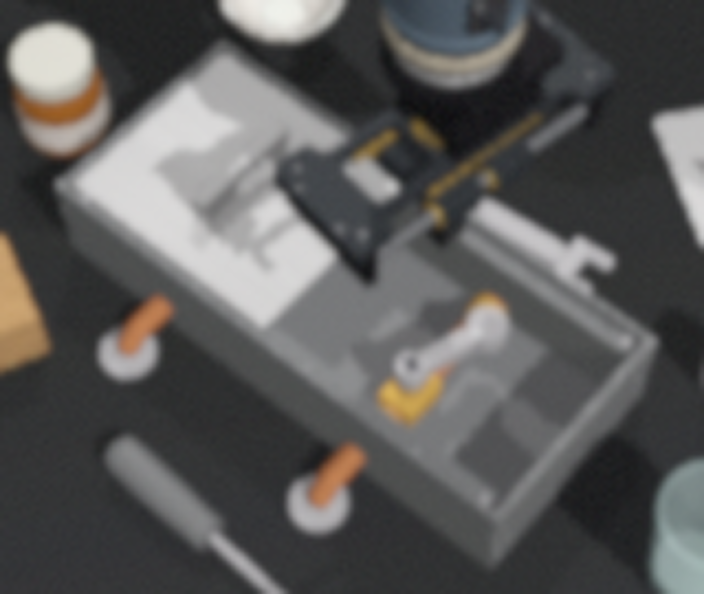

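carry_out(
  targets=[
    [0,0,0.08,0,0,0],
    [0,0,0.16,0,0,0],
    [0,0,0.24,0,0,0],
    [0,0,0.31,0,0,0],
    [0,0,0.31,0,0,0],
  ],
)

```text
time_s: 10.6
position: [0.4736, 0.1151, 0.0386]
tcp_rot: [[0.343, 0.939, -0.008], [0.939, -0.343, 0.0], [-0.002, -0.007, -1.0]]
force: [-0.6, -0.1, 0.7]
opening: 0.006
```

Run:
```python
from h import *
for th,so in ((17,.0225),(22,.0225),(27,.0225),(32,.0225),(37,.0225)): print(th);go(*g(th,so,.038))
```

```text
17
t 10.6 p [0.4736 0.1151 0.0386] boxxy -0.0364 0.0423 xang 69.91 F [-0.6 -0.1  0.7] open 0.01 j [  0.  37. 109.   0.  34.  21.]
shares [ 0.126 -0.011  0.003] [-0.005  0.002  0.078]
22
t 10.6 p [0.4736 0.1151 0.0386] boxxy -0.0364 0.0423 xang 69.91 F [-0.6 -0.1  0.7] open 0.01 j [  0.  37. 109.   0.  34.  21.]
shares [ 0.151 -0.017  0.003] [-0.004  0.002  0.133]
27
t 10.6 p [0.4736 0.1151 0.0386] boxxy -0.0364 0.0423 xang 69.91 F [-0.6 -0.1  0.7] open 0.01 j [  0.  37. 109.   0.  34.  21.]
shares [ 0.177 -0.02   0.003] [-0.004  0.002  0.189]
32
t 10.6 p [0.4736 0.1151 0.0386] boxxy -0.0364 0.0423 xang 69.91 F [-0.6 -0.1  0.7] open 0.01 j [  0.  37. 109.   0.  34.  21.]
shares [ 0.203 -0.021  0.003] [-0.004  0.002  0.245]
37
t 10.6 p [0.4736 0.1151 0.0386] boxxy -0.0364 0.0423 xang 69.91 F [-0.6 -0.1  0.7] open 0.01 j [  0.  37. 109.   0.  34.  21.]
shares [ 0.229 -0.02   0.003] [-0.004  0.003  0.3  ]
```

carry_out(
  targets=[
    [0.06,-0.005,0,0,0,0.04],
    [0.126,-0.011,0,0,0,0.08],
    [0.15,-0.017,0,0,0,0.133],
    [0.177,-0.02,0,0,0,0.19],
    [0.203,-0.021,0,0,0,0.245],
    [0.229,-0.02,0,0,0,0.3],
    [0.229,-0.02,0,0,0,0.3],
  ],
)

```text
time_s: 11.48
position: [0.4858, 0.1594, 0.0391]
tcp_rot: [[0.731, 0.682, -0.007], [0.682, -0.731, -0.0], [-0.005, -0.005, -1.0]]
force: [-0.4, -0.1, 0.6]
opening: 0.003
```

Run:
```python
from h import *
import cv2
for th in range(43,92,6): print(th);go(*g(th,.0225,.038))
a=bot.capture("scene")[130:265,165:325]; cv2.imwrite("pics/j.png",cv2.resize(a,None,fx=4.4,fy=4.4,interpolation=cv2.INTER_CUBIC))
```

```text
43
t 11.475 p [0.4858 0.1594 0.0391] boxxy -0.0322 0.0881 xang 42.99 F [-0.4 -0.1  0.6] open 0.0 j [  6.  38. 106.   0.  36.  53.]
shares [ 0.029 -0.011  0.005] [-0.003  0.003  0.068]
49
t 11.475 p [0.4858 0.1594 0.0391] boxxy -0.0322 0.0881 xang 42.99 F [-0.4 -0.1  0.6] open 0.0 j [  6.  38. 106.   0.  36.  53.]
shares [ 0.059 -0.018  0.005] [-0.003  0.004  0.134]
55
t 11.475 p [0.4858 0.1594 0.0391] boxxy -0.0322 0.0881 xang 42.99 F [-0.4 -0.1  0.6] open 0.0 j [  6.  38. 106.   0.  36.  53.]
shares [ 0.09  -0.022  0.005] [-0.003  0.004  0.201]
61
t 11.475 p [0.4858 0.1594 0.0391] boxxy -0.0322 0.0881 xang 42.99 F [-0.4 -0.1  0.6] open 0.0 j [  6.  38. 106.   0.  36.  53.]
shares [ 0.121 -0.023  0.005] [-0.002  0.004  0.268]
67
t 11.475 p [0.4858 0.1594 0.0391] boxxy -0.0322 0.0881 xang 42.99 F [-0.4 -0.1  0.6] open 0.0 j [  6.  38. 106.   0.  36.  53.]
shares [ 0.152 -0.02   0.005] [-0.002  0.004  0.334]
73
t 11.475 p [0.4858 0.1594 0.0391] boxxy -0.0322 0.0881 xang 42.99 F [-0.4 -0.1  0.6] open 0.0 j [  6.  38. 106.   0.  36.  53.]
shares [ 0.182 -0.014  0.004] [-0.002  0.004  0.401]
79
t 11.475 p [0.4858 0.1594 0.0391] boxxy -0.0322 0.0881 xang 42.99 F [-0.4 -0.1  0.6] open 0.0 j [  6.  38. 106.   0.  36.  53.]
shares [ 0.212 -0.005  0.004] [-0.002  0.004  0.468]
85
t 11.475 p [0.4858 0.1594 0.0391] boxxy -0.0322 0.0881 xang 42.99 F [-0.4 -0.1  0.6] open 0.0 j [  6.  38. 106.   0.  36.  53.]
shares [0.241 0.007 0.004] [-0.002  0.004  0.534]
91
t 11.475 p [0.4858 0.1594 0.0391] boxxy -0.0322 0.0881 xang 42.99 F [-0.4 -0.1  0.6] open 0.0 j [  6.  38. 106.   0.  36.  53.]
shares [0.268 0.022 0.004] [-0.001  0.005  0.601]
```

View pics/j.png

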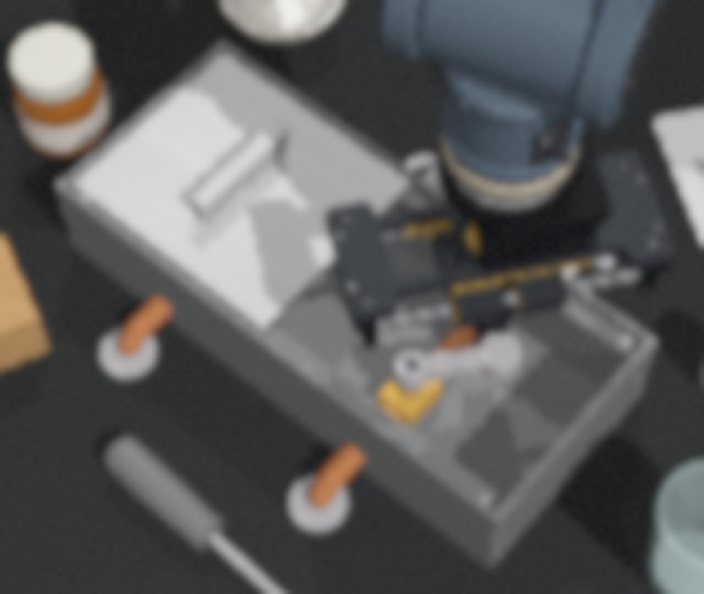

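The handle is turning: the disc has gone from (488,323) to (500,350). I'll continue the arc.

carry_out(
  targets=[
    [0.03,-0.011,0,0,0,0.068],
    [0.06,-0.018,0,0,0,0.134],
    [0.09,-0.022,0,0,0,0.2],
    [0.12,-0.023,0,0,0,0.268],
    [0.152,-0.02,0,0,0,0.334],
    [0.182,-0.014,0,0,0,0.4],
    [0.212,-0.005,0,0,0,0.468],
    [0.241,0.007,0,0,0,0.534],
    [0.258,0.016,0,0,0,0.57],
    [0.258,0.016,0,0,0,0.57],
  ],
)

```text
time_s: 12.78
position: [0.5251, 0.1921, 0.0388]
tcp_rot: [[0.99, -0.143, -0.008], [-0.143, -0.99, 0.0], [-0.008, 0.001, -1.0]]
force: [-0.5, -0.4, 0.2]
opening: 0.003
```

Run:
```python
from h import *
import cv2
go(*g(90,.0225,.038))
go(*g(90,.0195,.038))
a=bot.capture("scene")[130:265,165:325]; cv2.imwrite("pics/k.png",cv2.resize(a,None,fx=4.4,fy=4.4,interpolation=cv2.INTER_CUBIC))
```

```text
t 12.775 p [0.5251 0.1921 0.0388] boxxy 0.0009 0.1272 xang -8.21 F [-0.5 -0.4  0.2] open 0.0 j [  9.  40.  99.   0.  41. 107.]
shares [ 0.008 -0.004  0.004] [0.001 0.005 0.021]
t 12.775 p [0.5251 0.1921 0.0388] boxxy 0.0009 0.1272 xang -8.21 F [-0.5 -0.4  0.2] open 0.0 j [  9.  40.  99.   0.  41. 107.]
shares [ 0.023 -0.003  0.004] [0.001 0.005 0.021]
```

View pics/k.png

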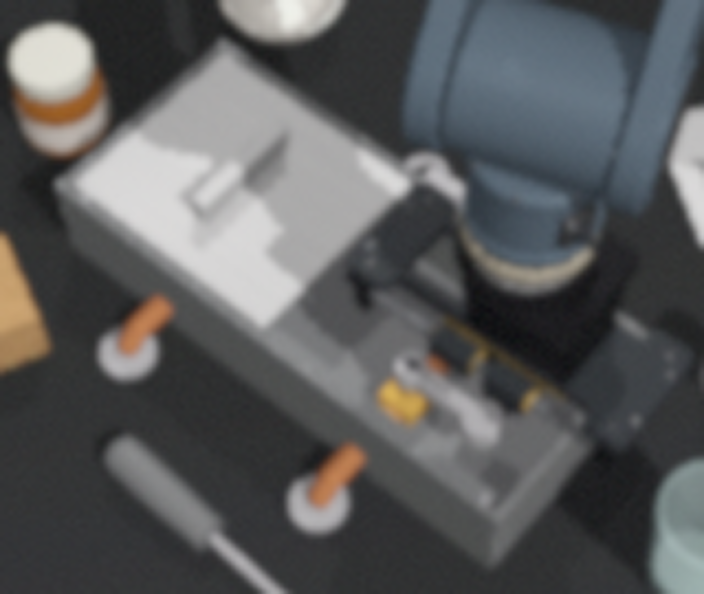

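carry_out(
  targets=[
    [0.01,0,0,0,0,0.02],
    [0.02,0,0,0,0,0.02],
    [0.03,0,0,0,0,0.02],
    [0.03,0,0,0,0,0.02],
  ],
)

```text
time_s: 13.32
position: [0.5256, 0.1921, 0.0385]
tcp_rot: [[0.984, -0.174, -0.019], [-0.174, -0.985, 0.001], [-0.019, 0.002, -1.0]]
force: [-9.3, 4.5, 6.6]
opening: 0.005
```

Run:
```python
from h import *
import cv2
st()
a=bot.capture("scene")[190:250,240:310]; cv2.imwrite("pics/l.png",cv2.resize(a,None,fx=8,fy=8,interpolation=cv2.INTER_CUBIC))
```

```text
t 13.325 p [0.5256 0.1921 0.0385] boxxy 0.0013 0.1273 xang -10.05 F [-9.3  4.5  6.6] open 0.0 j [  9.  41.  98.   0.  42. 108.]
```

View pics/l.png

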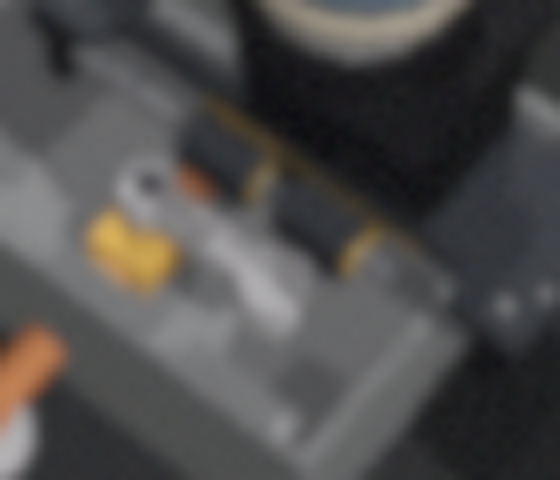

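The arm moved 0.4 mm of the commanded 6 mm and the force rose to about 9 N, so the handle is at its stop. Now I'll back off, lift, and look.

carry_out(
  targets=[
    [-0.05,0,0,0,0,0],
    [-0.1,0,0,0,0,0],
    [-0.1,0,-0.15,0,0,0],
    [-0.1,0,-0.35,0,0,0],
    [-0.3,0,-0.6,0,0,0],
    [-0.7,0,-0.7,0,0,0],
    [-0.7,0,-0.7,0,0,0],
  ],
)

```text
time_s: 14.25
position: [0.3872, 0.2164, 0.1822]
tcp_rot: [[0.985, -0.173, -0.018], [-0.173, -0.985, 0.001], [-0.018, 0.002, -1.0]]
force: [0.1, -0.1, -0.2]
opening: 0.002
```

Run:
```python
from h import *
import cv2
st()
i=bot.capture("scene");cv2.imwrite("pics/full.png",i)
a=i[130:265,165:325]; cv2.imwrite("pics/m.png",cv2.resize(a,None,fx=4.4,fy=4.4,interpolation=cv2.INTER_CUBIC))
```

```text
t 14.25 p [0.3872 0.2164 0.1822] boxxy -0.1392 0.127 xang -9.97 F [ 0.1 -0.1 -0.2] open 0.0 j [ 14.  20. 109.   0.  53. 114.]
```

View pics/m.png

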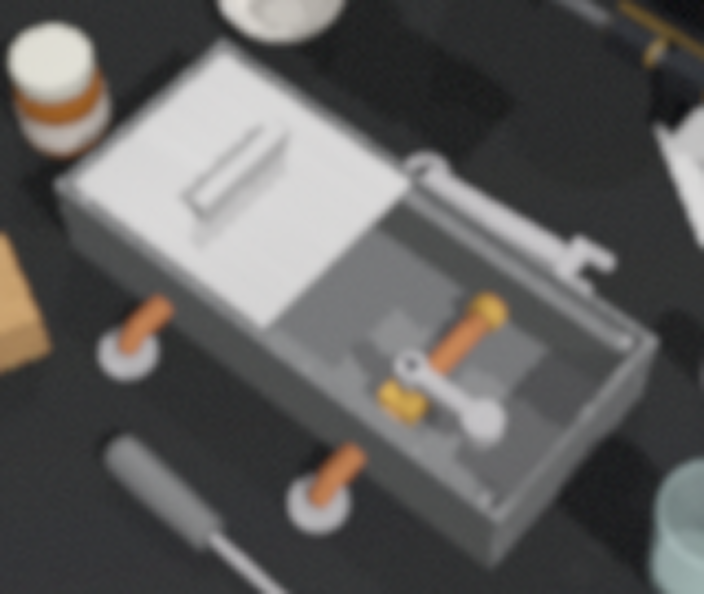

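View pics/full.png

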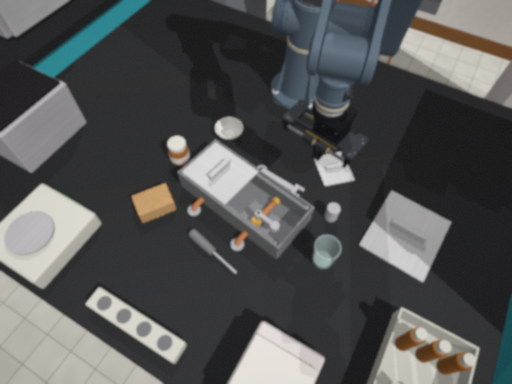

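Run:
```python
from h import *
f=lambda u,v:((u+.5)/4.4-.5+165,(v+.5)/4.4-.5+130)
Q=[]
for nm,p in(("pivot",f(411,365)),("disc",f(484,420))):
    q=ray("scene",p,.056);d=q[:2]-C0;Q.append([d@bx,d@by]);print(nm,np.round(Q[-1],4))
d=np.subtract(*Q[::-1]);print("angle",np.degrees(np.arctan2(d[1],-d[0])),np.linalg.norm(d))
import cv2
a=bot.capture("top")[130:270,160:360];cv2.imwrite("pics/n.png",cv2.resize(a,None,fx=4,fy=4,interpolation=cv2.INTER_CUBIC))
```

```text
pivot [0.0238 0.073 ]
disc [0.0244 0.1307]
angle 90.51333890500116 0.05763731137351051
```

View pics/n.png

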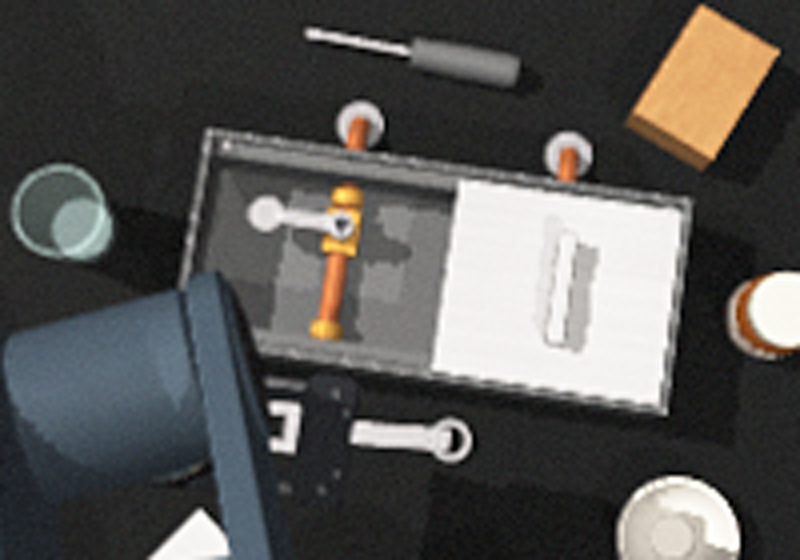

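The handle is square across the pipe (90.5° measured), the cover is at the far end, and nothing else has moved.

```bash
python3 -c "
from rig import bot
print(bot.hand_in())"
```

```text
the job is handed in; nothing more can be done
None
```

I slid the middle-sized cover to the far (−y) end of the box by its fin. Then I pushed the disc-ended handle clockwise until it hit its stop, backed the arm clear and handed in. The last move ended at about 14 s on the robot's clock, against the 48 s limit.

**Last checks:**
- **Handle:** the scene view puts it at 90.5°, with 57.6 mm from pivot to disc against the 56 mm given. At the stop the force rose to about 9 N while the arm barely moved.
- **Cover:** it is flat against the far end wall, where the final push met 13.5 N.
- **Surroundings:** everything around the box looks in place in both views. The plain handle is now under the cover, so I could not check it at the end; the fingers never went into that half below the cover.

**What disagreed:**
- **Fingertip height:** with the jaws shut, the fingertips were not 19 mm ahead of the TCP but roughly level with it, or up to about 7 mm behind. My first push passed over the fin and the second rested lightly on top of it (about 4 N). Neither moved the cover, and lowering the TCP to 70 mm fixed it.

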